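Ready the contact-cleaning corner

TASK

Get the contact-cleaning corner ready for me: first push the sprung cap of the plunger dispenser all the way down and let it spring back up, which wets its dished top, then turn the parts carousel until the jar with the green lid stands squarely in line with the yellow pointer on the carousel's foot. Finish still gripping the carousel's black centre knob, holding the carousel still so that I can open the jar; do not let go, and leave the round steel tray, mint case, screwdriver and pink pot on the bench where they are.

Things in the scene. Friction and masses are not known exactly. Their poses are not given: they have to be found in the camera images.
- carousel: the carousel's fixed round foot, black, 210 mm across and 12 mm high, standing on the bench and screwed down. Origin under its middle, on the turning axis; its own -x axis runs from the axis to the yellow pointer. It stands turned up to 0.45 rad either way from pointing at -x of the world
- front_pointer (a point): the yellow diamond pointer on a tab that sticks out from the foot at the front, 145 mm from the turning axis and 13 mm above the bench; it does not turn
- turntable: the turning part: a round blue tray 250 mm across, its floor 27 mm above the bench, with five screw-top jars jammed in pockets (they do not come out), a column 20 mm thick and the knob on top. Origin on the axis, 19 mm above the bench. It turns endlessly either way with a drag of 0.05 N m and stays where left. At the start the green-lidded jar is 0.8 to 3.14 rad from the pointer, either way
- green_jar: the marked jar: clear, full of white swabs, 60 mm across, with a green screw lid and a green label that looks outwards; the other four jars have white or grey lids. Origin under the jar, 85 mm from the turning axis
- green_lid (a point): middle of the top of the green lid, 85 mm from the turning axis and 109 mm above the bench (all jars are this high; each lid is 60 mm across)
- knob: black round fluted knob on the column in the middle of the carousel, 48 mm across and 34 mm high; its underside (the origin, on the turning axis) is 135 mm above the bench and its top 169 mm. It is fixed to the turntable and turns with it. Nothing stands beside it above the lids
- knob_mid (a point): middle of the knob, on the turning axis, 152 mm above the bench: a good height to grip
- dispenser: plunger dispenser: a white round bottle 90 mm across with a green and white band, clamped in a square blue and black holder (120 by 120 by 46 mm) that is screwed to the bench; it does not move. Origin under its middle
- pump_top (a point): middle of the dished top of the sprung steel cap on the dispenser, 153 mm above the bench when up. The cap is 64 mm across with a lip 5 mm high; the flat floor inside the lip is 56 mm across
- pump_cap (a joint): how far the sprung steel cap is pushed down: 0 up, 0.010 m fully down. It takes about 1.5 N to start it moving and about 5.5 N to bottom it, and it springs back by itself
- steel_tray: loose shallow round steel tray, 130 mm across and 22 mm high; origin under its middle. Leave alone
- mint_case: loose mint-green plastic case, 62 by 42 by 40 mm; origin under its middle. Leave alone
- screwdriver: loose screwdriver lying down, red handle 26 mm thick, steel shank. Leave alone
- pink_pot: loose small white pot with a pink lid, 48 mm across and 55 mm high; origin under its middle. Leave alone

How it is judged:
On the way, in this order (a step that is already met when the one before it is completed fails the run):
1. the dispenser's sprung cap is pushed down (7 mm or more of its 10 mm) (value of joint pump_cap above 0.007 m), for 0.1 s.
2. the cap has sprung back up (value of joint pump_cap below 0.002 m), for 0.1 s.
3. the green-lidded jar is in line with the pointer and the knob is gripped (y of green_lid in the frame of carousel between -0.012 and 0.012 m and x of green_lid in the frame of carousel below -0.06 m and contact force between the fingers and knob above 4 N), for 0.2 s.
At the end, for the whole second after the job is handed in: The green-lidded jar stands within 12 mm (8 degrees) of the line from the carousel's axis to the yellow pointer, on its side; the carousel is still (under 0.1 rad/s), the fingers grip its knob with over 4 N and do not touch the green jar; the dispenser's cap is up (within 2 mm) (all of step 3 and angular speed of turntable below 0.1 rad/s and contact force between the fingers and green_jar below 0.5 N and value of joint pump_cap below 0.002 m); the arm keeps its last pose, push and grip.
It fails at once if the round steel tray is shifted by more than 25 mm (distance of steel_tray from where it was at the start of the episode above 0.025 m).
It fails at once if the mint case is shifted by more than 25 mm (distance of mint_case from where it was at the start of the episode above 0.025 m).
It fails at once if the screwdriver is shifted by more than 25 mm (distance of screwdriver from where it was at the start of the episode above 0.025 m).
It fails at once if the pink pot is shifted by more than 25 mm (distance of pink_pot from where it was at the start of the episode above 0.025 m).
It also fails if it takes over 58 s, if anything falls off the work surface, if the arm or the gripper's body presses on something with over 40 N, if the wrist force passes 120 N, or if a joint passes its speed limit or range.

ROBOT

A 6-joint arm with a two-finger parallel gripper is mounted at the origin on the work surface. World frame = base frame: x ahead of the robot, y to its left, z up, the work surface at z = 0. Lengths are in m, angles in rad, forces in N, time in s.
With the tool pointing down it reaches from about 0.375 to 0.975 m from the base axis. Payload 3.8 kg.
Tool frame: the origin (TCP) lies midway between the tips of the shut fingers; the grasp point (between the pads) lies 19 mm behind it; z points along the fingers, y is the line along which they close (so a half turn about z gives the same grasp; the last joint's range is limited). The gripper opens to 85 mm and grips with 20 to 120 N. Pads are 22 mm wide; open, the fingers measure 114 mm over their backs; the gripper's body (76 mm by 85 mm) begins 54 mm behind the grasp point. The pads swing forward as they close: fully open they stand 13 mm farther back than shut.
Start: joints at [-1.379, 0.264, 1.604, -0, 1.274, -0.037], TCP at [0.153, -0.657, 0.231] pointing down, gripper open.
Joint ranges: [-2.63, 2.63], [-0.94, 2.18], [0.31, 2.57], [-1.31, 4.45], [0, 2.66], [-2.55, 2.55]. Speed limits (rad/s): [2.57, 2.57, 3.14, 3.14, 3.14, 3.14].

INTERFACE

Orientations are given as a rotation vector (axis times angle).
In Python, from workcell import status, read_camera, workorder, masks_of gives the robot as it stands.
- The arm moves only by the tool drive_tool, never from a script. Its argument "rows" is a list of rows, each a list of 7 numbers: the turn, a rotation vector about the tool's x, y, z in degrees, then the shift along the tool's x, y, z in m, then the opening, from 0 (shut) to 1 (fully open). In form: [[ax, ay, az, tx, ty, tz, claw], ...]. A call has 1 to 8 rows; each row shifts and turns the commanded pose from where the row before left it, along the tool's axes as they then stand; what a row does not reach is not made up. A row lasts 1/12 s, in which the tool goes at most 41.7 mm and 7.16 degrees, less where a joint would pass 70% of its speed; a pose out of reach is approached as far as the arm can. A call is refused whole if a number of a shift passes 0.0417 or a number of a turn 7.16, either way. A call with a gripper value outside its range is refused whole. The fingers move at their own pace and stop on an object; "force" is the grip in N (left out, the last holds). Time passes only in rows, so rows that do not move let the fingers close. It gives the time, the measured TCP pose, the force, the opening and the grip force at its end, in the units of the state.
- status.read_state(): the state, without advancing time (a new reading comes with each control period).
- read_camera(name): name is "scene" or "top"; returns a dict with "color" (384x512x3 uint8, red, green, blue), "intrinsics" (3x3 intrinsics, pixels), "world_from_camera" (4x4, takes a point from camera to world coordinates). Camera axes: x right, y up, looking along -z (the intrinsics and any distortion apply to the point x, -y, -z); pixel columns grow to the right and rows downward; lengths in m; the calibration is good to about 2 mm. A picture is of the moment at which its call begins. There is no depth.
- workorder.finish_job(): hands the job in; it is judged then, once.
Trained networks look in a picture, given as the dict that the camera call returned (one of the last four; its "shot" number tells which), for a name from the list of things; names that differ only in an ending like _2 or _b are one class to them, and where a whole thing is asked for, a point or a joint stands for the part that bears it (a point fixed in the world has none). Each returns a list of dicts, best first, with "score" (0 to 1); they miss things now and then, are a little off and sometimes report something else, mostly with a low value. They report only what shows in the picture. A call takes as long as a camera call.
- masks_of(picture, name): "mask" (384x512 bool, what is visible of it) and "bbox" ([left, top, right, bottom] in pixels, round what is visible of it).
The state is a dict: "time": time; "q": joint angles; "joint_vel": joint speeds; "joint_torque": joint torques, N m; "tool_pos": TCP position; "tcp_rot": TCP orientation; "wrist_force": force on the tool from outside, world axes, zero at the start; "torque": the same for the moment, N m; "width": opening from 0.0 (shut) to 1.0 (fully open); "grip_force": force on a finger pad.
Only numpy, scipy, OpenCV 4.12 (cv2) and the standard library are available. Lean on these libraries where they do the work, as an engineer would, in place of code of your own. Each camera call takes 0.05 s, during which the arm holds its last target. There are 200 camera calls.

## Working session

There is one attempt and no reset: what is moved stays moved. The work goes in short steps, Python scripts to look and compute and a tool call to move; the robot and the scene stay as the last step left them, time stands still between calls to the robot, and variables do not carry over. Pictures are saved under pics/ and viewed, at most 10 in all, crops included, and the job is handed in when it is done.

Besides the shell and the picture viewer there is one more tool, called by a JSON object that holds its "op" and its "data". drive_tool: Moves the arm, as the interface text tells. Its arguments: {"type":"object","properties":{"rows":{"type":"array"},"force":{"type":"number"}},"required":["rows"]}

```bash
mkdir -p pics; cat > h.py <<'E'
import numpy as np, cv2
from workcell import status, read_camera, workorder, masks_of
def ray(p,uv):
    K=np.array(p["intrinsics"]);T=np.array(p["world_from_camera"])
    d=np.linalg.inv(K)@[uv[0],uv[1],1]; d=T[:3,:3]@[d[0],-d[1],-d[2]]
    return T[:3,3],d
def atz(p,uv,z):
    o,d=ray(p,uv); return o+d*(z-o[2])/d[2]
def proj(p,X):
    K=np.array(p["intrinsics"]);T=np.array(p["world_from_camera"])
    c=T[:3,:3].T@(np.array(X)-T[:3,3]); c=K@[c[0],-c[1],-c[2]]; return c[:2]/c[2]
def tri(a,b):
    (o1,d1),(o2,d2)=a,b
    A=np.stack([d1,-d2],1); s=np.linalg.lstsq(A,o2-o1,rcond=None)[0]
    p,q=o1+d1*s[0],o2+d2*s[1]; return (p+q)/2,np.linalg.norm(p-q)
E
cat > a.py <<'E'
from h import *
np.set_printoptions(precision=4,suppress=True)
P={n:read_camera(n) for n in("scene","top")}
for n,p in P.items():
    cv2.imwrite(f"pics/{n}0.png",p["color"][:,:,::-1])
    print(n,[k for k in p],np.array(p["world_from_camera"])[:3,3])
    for t in["front_pointer","carousel","turntable","green_jar","knob","dispenser","pump_cap","green_lid","steel_tray","mint_case","screwdriver","pink_pot"]:
        try:r=masks_of(p,t)
        except Exception as e: print(t,e);continue
        for m in r[:2]:
            v,u=np.nonzero(m["mask"]);print(t,round(m["score"],2),m["bbox"],u.mean().round(1),v.mean().round(1),len(u), atz(p,(u.mean(),v.mean()),0.15)[:2])
s=status.read_state();print(s)
E
python3 a.py; cd pics; python3 -c "
import cv2,numpy as np
cv2.imwrite('both.png',np.vstack([cv2.imread('scene0.png')]))"
```

```text
scene ['color', 'intrinsics', 'world_from_camera', 'shot'] [1.3851 0.0998 0.9551]
front_pointer 0.81 [141.4, 165.6, 222.1, 236.3] 180.5 203.5 4220 [ 0.6289 -0.1763]
carousel 0.77 [141.5, 164.0, 221.6, 238.1] 180.5 203.7 4276 [ 0.6297 -0.1762]
carousel 0.6 [370.0, 234.3, 390.6, 257.9] 379.0 244.2 316 [0.7191 0.3664]
turntable 0.68 [144.1, 166.6, 222.4, 239.5] 180.5 203.5 4190 [ 0.6291 -0.1765]
green_jar 0.69 [179.5, 198.2, 203.6, 226.6] 192.0 212.6 537 [ 0.66  -0.137]
knob 0.61 [169.4, 168.5, 185.6, 188.8] 176.3 177.2 221 [ 0.5215 -0.2145]
dispenser 0.82 [269.3, 178.0, 313.8, 233.8] 291.9 208.7 1789 [0.6161 0.1379]
dispenser 0.39 [148.3, 145.4, 168.1, 162.2] 157.9 153.7 268 [ 0.4172 -0.3001]
pump_cap 0.76 [285.6, 177.9, 306.1, 193.4] 294.5 184.3 263 [0.5148 0.1428]
green_lid 0.77 [181.0, 198.3, 201.2, 228.7] 192.3 212.7 486 [ 0.66  -0.136]
green_lid 0.58 [142.2, 166.5, 221.3, 237.2] 180.5 204.0 4179 [ 0.631  -0.1759]
steel_tray 0.65 [221.8, 261.1, 265.9, 301.3] 242.6 279.4 1426 [0.8601 0.0276]
mint_case 0.61 [147.5, 144.2, 168.1, 161.7] 158.1 153.2 254 [ 0.4142 -0.3002]
screwdriver 0.
[... 1087 characters left out ...]
5 [328.4, 189.4, 342.8, 198.8] 334.5 193.6 167 [ 0.5265 -0.2159]
screwdriver 0.81 [174.0, 254.1, 185.3, 309.3] 178.2 268.6 211 [0.2895 0.2966]
pink_pot 0.61 [151.8, 173.7, 167.0, 188.8] 159.3 179.6 161 [0.5847 0.37  ]
{'time': 1.3, 'q': array([-1.3789,  0.2639,  1.604 , -0.    ,  1.2737, -0.0369]), 'joint_vel': array([ 0.0005,  0.0005, -0.0002, -0.0001, -0.0014, -0.0006]), 'joint_torque': array([  0.    , -51.5058, -36.772 ,   0.0001,   0.0012,  -0.    ]), 'tool_pos': array([ 0.1531, -0.6574,  0.2313]), 'tcp_rot': array([ 3.121 ,  0.3586, -0.    ]), 'wrist_force': array([-0.1442, -0.5425,  0.1061]), 'torque': array([-0.0467,  0.0428, -0.0169]), 'grip_force': 0.0, 'width': 0.9998297660756443}
```

View pics/scene0.png

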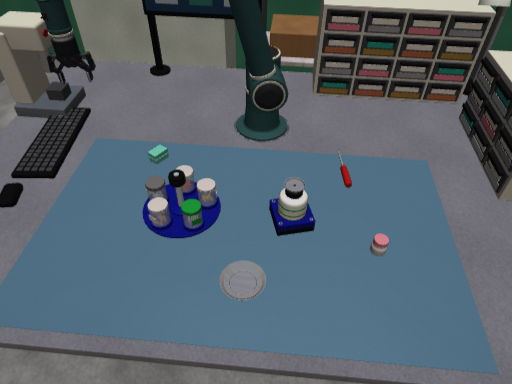

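View pics/top0.png

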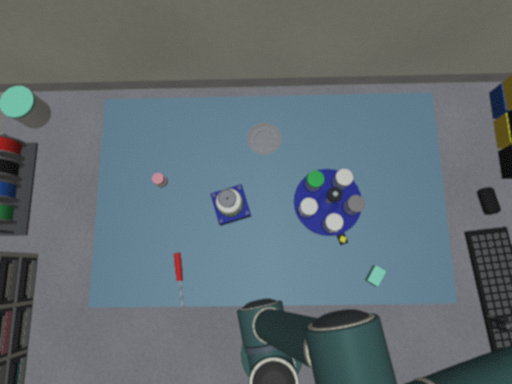

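```bash
cat > b.py <<'E'
from h import *
np.set_printoptions(precision=4,suppress=True)
P={n:read_camera(n) for n in("scene","top")}
def cen(n,t):
    m=masks_of(P[n],t)[0]["mask"]; v,u=np.nonzero(m); return (u.mean(),v.mean())
for t in("knob","pump_cap"):
    print(t,tri(ray(P["scene"],cen("scene",t)),ray(P["top"],cen("top",t))))
# colour blobs in top and scene, refined
def blob(n,f,box):
    hsv=cv2.cvtColor(P[n]["color"],cv2.COLOR_RGB2HSV); m=f(*[hsv[:,:,i].astype(int) for i in range(3)])
    k=np.zeros_like(m);l,t,r,b=box;k[t:b,l:r]=1;return m&k
g=lambda h,s,v:(h>50)&(h<75)&(s>150)&(v>100)
y=lambda h,s,v:(h>20)&(h<35)&(s>150)&(v>120)
b=lambda h,s,v:(h>110)&(h<130)&(s>170)
m=blob("top",g,(285,160,370,250));v,u=np.nonzero(m);G=atz(P["top"],(u.mean(),v.mean()),.108);print("green",len(u),u.mean(),v.mean(),G)
m=blob("top",y,(285,220,370,260));v,u=np.nonzero(m);Y=atz(P["top"],(u.mean(),v.mean()),.013);print("yellow",len(u),u.mean(),v.mean(),Y)
def disc(n,box):
    m=blob(n,b,box);v,u=np.nonzero(m)
    h=cv2.convexHull(np.stack([u,v],1).astype(np.int32))[:,0]
    W=np.array([atz(P[n],q,.033)[:2] for q in h])
    c,r=cv2.minEnclosingCircle(W.astype(np.float32));
    A=np.c_[2*W,np.ones(len(W))];s=np.linalg.lstsq(A,(W**2).sum(1),rcond=None)[0]
    return c,r,s[:2],np.sqrt(s[2]+s[:2]@s[:2])
print(disc("top",(285,160,370,250)),disc("scene",(135,160,230,245)))
m=blob("scene",g,(135,160,230,245));v,u=np.nonzero(m);k=v<v.min()+13;print("green scene",atz(P["scene"],(u[k].mean(),v[k].mean()),.108))
for c in ([.5235,-.2124],tri(ray(P["scene"],cen("scene","knob")),ray(P["top"],cen("top","knob")))[0][:2],disc("top",(285,160,370,250))[2]):
    print(c,"pointer",np.hypot(*(Y[:2]-c)),np.degrees(np.arctan2(*(Y[:2]-c)[::-1])),"green",np.hypot(*(G[:2]-c)),np.degrees(np.arctan2(*(G[:2]-c)[::-1])))
E
python3 b.py
python3 -c "
import cv2
a=cv2.imread('pics/top0.png')[155:260,195:375];cv2.imwrite('pics/crop0.png',cv2.resize(a,None,fx=4,fy=4,interpolation=cv2.INTER_CUBIC))"
```

```text
knob (array([ 0.5251, -0.2136,  0.1518]), np.float64(0.0013886301720641766))
pump_cap (array([0.5183, 0.1413, 0.1533]), np.float64(0.0006346586677814338))
green 200 315.07 178.705 [ 0.5887 -0.1602  0.108 ]
yellow 27 342.4074074074074 238.55555555555554 [ 0.3879 -0.2629  0.013 ]
((0.5214563608169556, -0.21267540752887726), 0.11952611804008484, array([ 0.522, -0.213]), np.float64(0.11754006807086613)) ((0.5355821251869202, -0.20928522944450378), 0.12383618950843811, array([ 0.5357, -0.2091]), np.float64(0.12303829857327972))
green scene [ 0.594  -0.1596  0.108 ]
[0.5235, -0.2124] pointer 0.14472053145200708 -159.59244405290298 green 0.08348049463362134 38.6619396366285
[ 0.5251 -0.2136] pointer 0.1457706868172534 -160.24122602593695 green 0.08303067957841673 39.96869809973197
[ 0.522 -0.213] pointer 0.14314265167527082 -159.61039358845315 green 0.08499422125993365 38.35746464024103
```

View pics/crop0.png

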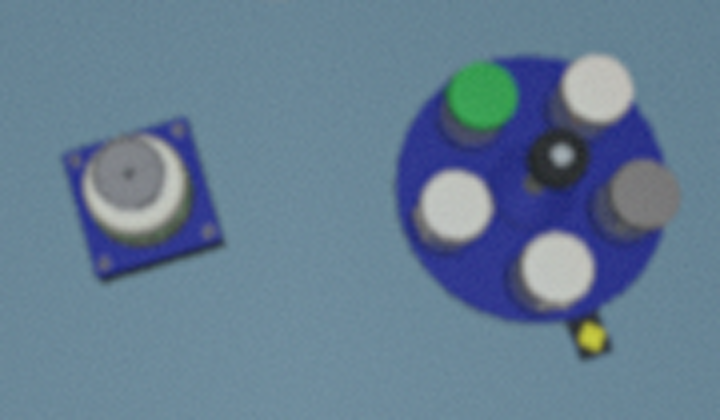

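{"op": "drive_tool", "data": {"rows": [[0,0,0,0.0224,-0.029,0,0],[0,0,0,0.0224,-0.029,0,0],[0,0,0,0.0224,-0.029,0,0],[0,0,0,0.0224,-0.029,0,0],[0,0,0,0.0224,-0.029,0,0],[0,0,0,0.0224,-0.029,0,0],[0,0,0,0.0224,-0.029,0,0],[0,0,0,0.0224,-0.029,0,0]]}}

```text
time: 2.37
tool_pos: [0.2754, -0.3892, 0.2314]
tcp_rot: [3.121, 0.358, 0.001]
wrist_force: [1.3, 0.3, 0.3]
width: 0.001
grip_force: 0.0
```

{"op": "drive_tool", "data": {"rows": [[0,0,0,0.0224,-0.029,0,0],[0,0,0,0.0224,-0.029,0,0],[0,0,0,0.0224,-0.029,0,0],[0,0,0,0.0224,-0.029,0,0],[0,0,0,0.0224,-0.029,0,0],[0,0,0,0.0224,-0.029,0,0],[0,0,0,0.0224,-0.029,0,0],[0,0,0,0.0224,-0.029,0,0]]}}

```text
time: 3.03
tool_pos: [0.3974, -0.1225, 0.2318]
tcp_rot: [3.12, 0.358, 0.002]
wrist_force: [0.8, 0.4, 0.6]
width: 0.004
grip_force: 0.0
```

{"op": "drive_tool", "data": {"rows": [[0,0,0,0.0224,-0.029,0,0],[0,0,0,0.0224,-0.029,0,0],[0,0,0,0.0224,-0.029,0,0],[0,0,0,0.0224,-0.029,0,0],[0,0,0,0.0224,-0.029,0,0],[0,0,0,0.0224,-0.029,0,0],[0,0,0,0.0224,-0.029,0,0],[0,0,0,0,0,0,0]]}}

```text
time: 3.7
tool_pos: [0.5057, 0.1143, 0.2316]
tcp_rot: [-3.117, -0.365, -0.004]
wrist_force: [-0.5, 0.8, 0.2]
width: 0.0
grip_force: 0.0
```

{"op": "drive_tool", "data": {"rows": [[0,0,0,0.0184,-0.0234,0,0],[0,0,0,0,0,0.02,0],[0,0,0,0,0,0.02,0],[0,0,0,0,0,0.02,0],[0,0,0,0,0,0.01,0],[0,0,0,0,0,0,0],[0,0,0,0,0,0,0]]}}

```text
time: 4.28
tool_pos: [0.5159, 0.1356, 0.1611]
tcp_rot: [3.121, 0.358, -0.002]
wrist_force: [0.6, 0.1, 1.1]
width: 0.006
grip_force: 0.0
```

{"op": "drive_tool", "data": {"rows": [[0,0,0,0.0036,-0.005,0,0],[0,0,0,0,0,0.006,0],[0,0,0,0,0,0.004,0],[0,0,0,0,0,0.004,0],[0,0,0,0,0,0.003,0],[0,0,0,0,0,0.001,0],[0,0,0,0,0,0,0],[0,0,0,0,0,0,0]]}}

```text
time: 4.95
tool_pos: [0.5198, 0.1421, 0.1443]
tcp_rot: [-3.121, -0.358, -0.004]
wrist_force: [2.6, 1.6, 5.9]
width: -0.0
grip_force: 2.5
```

{"op": "drive_tool", "data": {"rows": [[0,0,0,0,0,0.002,0],[0,0,0,0,0,0.001,0],[0,0,0,0,0,0,0],[0,0,0,0,0,0,0],[0,0,0,0,0,0,0]]}}

```text
time: 5.37
tool_pos: [0.5199, 0.1421, 0.143]
tcp_rot: [-3.121, -0.358, -0.005]
wrist_force: [-1.3, 1.2, 12.3]
width: -0.001
grip_force: 6.5
```

{"op": "drive_tool", "data": {"rows": [[0,0,0,0,0,-0.01,0],[0,0,0,0,0,-0.02,0],[0,0,0,0,0,-0.03,0],[0,0,0,0,0,-0.03,0],[0,0,0,0,0,0,0],[0,0,0,-0.0077,0.0347,0,1],[0,0,0,-0.0077,0.0347,0,1],[0,0,0,-0.0077,0.0347,0,1]]}}

```text
time: 6.03
tool_pos: [0.5183, 0.0343, 0.2295]
tcp_rot: [3.12, 0.362, -0.004]
wrist_force: [0.6, -1.2, -0.0]
width: 0.419
grip_force: 0.0
```

{"op": "drive_tool", "data": {"rows": [[0,0,0,-0.0077,0.0347,0,1],[0,0,0,-0.0077,0.0347,0,1],[0,0,0,-0.0077,0.0347,0,1],[0,0,0,-0.0077,0.0347,0,1],[0,0,0,-0.0077,0.0347,0,1],[0,0,0,-0.0077,0.0347,0,1],[0,0,0,-0.0077,0.0347,0,1],[0,0,0,0,0,0,1]]}}

```text
time: 6.7
tool_pos: [0.5208, -0.2192, 0.2291]
tcp_rot: [3.12, 0.351, -0.005]
wrist_force: [1.0, -0.2, 0.7]
width: 1.002
grip_force: 0.0
```

{"op": "drive_tool", "data": {"rows": [[0,0,6.25,0,0,0,1],[0,0,6.25,0,0,0,1],[0,0,6.25,0,0,0,1],[0,0,6.25,0,0,0,1],[0,0,0,0,0,0,1],[0,0,0,0,0,0,1]]}}

```text
time: 7.2
tool_pos: [0.5214, -0.2131, 0.2293]
tcp_rot: [-3.124, 0.32, 0.004]
wrist_force: [0.3, 0.0, -0.4]
width: 0.996
grip_force: 0.0
```

```bash
cat > c.py <<'E'
from h import *
from scipy.spatial.transform import Rotation as R
import sys
np.set_printoptions(precision=4,suppress=True)
s=status.read_state(); M=R.from_rotvec(s["tcp_rot"]).as_matrix()
print("t",s["time"],"q",s["q"],s["tool_pos"],"yaw",np.degrees(np.arctan2(M[1,0],M[0,0])),"w",s["width"],s["grip_force"],s["wrist_force"])
A=np.array([.524,-.213,.133])
print("tool shift to grip",M.T@(A-s["tool_pos"]))
E
python3 c.py
```

```text
t 7.2 q [-0.4322  0.0563  1.8467 -0.0001  1.241   1.343 ] [ 0.5214 -0.2131  0.2293] yaw -11.712237345680428 w 0.9959822163806719 0.0 [ 0.2568  0.0455 -0.4383]
tool shift to grip [ 0.0027 -0.0006  0.0963]
```

{"op": "drive_tool", "data": {"rows": [[0,0,0,0.0027,0,0.02,1],[0,0,0,0,0,0.02,1],[0,0,0,0,0,0.02,1],[0,0,0,0,0,0.02,1],[0,0,0,0,0,0.016,1],[0,0,0,0,0,0,1]]}}

```text
time: 7.7
tool_pos: [0.5216, -0.2125, 0.1297]
tcp_rot: [-3.122, 0.321, 0.013]
wrist_force: [-1.0, -0.0, -1.3]
width: 0.999
grip_force: 0.0
```

{"op": "drive_tool", "data": {"rows": [[0,0,0,0,0,0,0.3],[0,0,0,0,0,0,0.3],[0,0,0,0,0,0,0.3],[0,0,0,0,0,0,0.3],[0,0,0,0,0,0,0.3],[0,0,0,0,0,0,0.3]], "force": 60}}

```text
time: 8.2
tool_pos: [0.526, -0.2147, 0.1363]
tcp_rot: [3.124, -0.325, 0.004]
wrist_force: [-1.1, 0.8, 6.5]
width: 0.54
grip_force: 63.7
```

```bash
python3 c.py
```

```text
t 8.2 q [-0.4314  0.1401  1.9349  0.0002  1.0637  1.3466] [ 0.526  -0.2147  0.1363] yaw -11.876805824101611 w 0.5402645253540193 63.67871403694153 [-1.1248  0.8125  6.5499]
tool shift to grip [-0.0023 -0.0012  0.0033]
```

{"op": "drive_tool", "data": {"rows": [[0,0,-3,0,0,0,0.3],[0,0,-5,0,0,0,0.3],[0,0,-6,0,0,0,0.3],[0,0,-6,0,0,0,0.3],[0,0,-6,0,0,0,0.3],[0,0,-6,0,0,0,0.3],[0,0,-5,0,0,0,0.3],[0,0,-3,0,0,0,0.3]]}}

```text
time: 8.87
tool_pos: [0.5259, -0.2139, 0.1363]
tcp_rot: [3.046, 0.769, 0.004]
wrist_force: [-2.2, 3.3, 6.9]
width: 0.546
grip_force: 64.3
```

```bash
cat >> c.py <<'E'
p=read_camera("top"); hsv=cv2.cvtColor(p["color"],cv2.COLOR_RGB2HSV).astype(int); h,S,v=hsv[...,0],hsv[...,1],hsv[...,2]
m=(h>50)&(h<75)&(S>150)&(v>60); m[:155]=0;m[260:]=0;m[:,:285]=0;m[:,375:]=0
vv,u=np.nonzero(m)
if len(u):
    G=atz(p,(u.mean(),vv.mean()),.108);d=G[:2]-[.524,-.213];print("green",len(u),u.mean(),vv.mean(),np.hypot(*d),np.degrees(np.arctan2(d[1],d[0])))
q=read_camera("scene");cv2.imwrite("pics/"+sys.argv[1],cv2.resize(np.hstack([p["color"][150:260,280:390],q["color"][145:255,130:240]])[:,:,::-1],None,fx=3.5,fy=3.5,interpolation=cv2.INTER_CUBIC))
E
python3 c.py r1.png
```

```text
t 8.8667 q [-0.431   0.14    1.9351  0.0016  1.0646  0.6445] [ 0.5259 -0.2139  0.1363] yaw 28.33644364657352 w 0.5463632767995026 64.27155017852783 [-2.2274  3.3115  6.8637]
tool shift to grip [-0.0013 -0.0017  0.0033]
green 208 306.8605769230769 192.69230769230768 0.08454430063494404 79.31852422453022
```

View pics/r1.png

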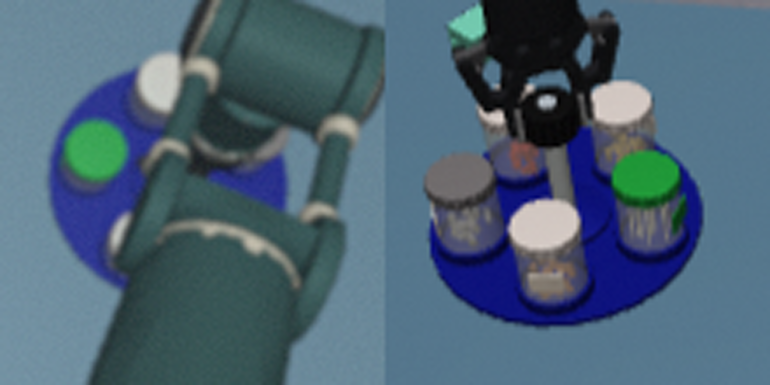

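The fingers hold the knob without slip: the green lid, at (307,193) in the top view, has turned 40° for 40°. About 121° remain.

{"op": "drive_tool", "data": {"rows": [[0,0,-3,0,0,0,0.3],[0,0,-5,0,0,0,0.3],[0,0,-6,0,0,0,0.3],[0,0,-6,0,0,0,0.3],[0,0,-6,0,0,0,0.3],[0,0,-6,0,0,0,0.3],[0,0,-6,0,0,0,0.3],[0,0,-6,0,0,0,0.3]]}}

```text
time: 9.63
tool_pos: [0.5253, -0.2133, 0.1363]
tcp_rot: [-2.535, -1.855, -0.002]
wrist_force: [-3.6, 5.6, 8.8]
width: 0.542
grip_force: 64.5
```

{"op": "drive_tool", "data": {"rows": [[0,0,-6,0,0,0,0.3],[0,0,-6,0,0,0,0.3],[0,0,-6,0,0,0,0.3],[0,0,-6,0,0,0,0.3],[0,0,-6,0,0,0,0.3],[0,0,-6,0,0,0,0.3],[0,0,-6,0,0,0,0.3],[0,0,-6,0,0,0,0.3]]}}

```text
time: 10.3
tool_pos: [0.5244, -0.2135, 0.1363]
tcp_rot: [-1.56, -2.725, -0.001]
wrist_force: [-7.4, 4.4, 12.4]
width: 0.546
grip_force: 64.7
```

{"op": "drive_tool", "data": {"rows": [[0,0,-6,0,0,0,0.3],[0,0,-6,0,0,0,0.3],[0,0,-6,0,0,0,0.3],[0,0,-5,0,0,0,0.3],[0,0,-4,0,0,0,0.3],[0,0,-2,0,0,0,0.3],[0,0,0,0,0,0,0.3],[0,0,0,0,0,0,0.3]]}}

```text
time: 10.97
tool_pos: [0.524, -0.2138, 0.1363]
tcp_rot: [-0.835, -3.027, -0.0]
wrist_force: [-7.8, 4.0, 11.7]
width: 0.542
grip_force: 64.7
```

```bash
python3 c.py r2.png
```

```text
t 10.9667 q [-0.4314  0.1391  1.9361 -0.0001  1.0683 -1.4636] [ 0.524  -0.2138  0.1363] yaw 149.139517031348 w 0.5424688334475103 64.71736192703247 [-7.7649  3.9789 11.6923]
tool shift to grip [0.0004 0.0007 0.0033]
```

View pics/r2.png

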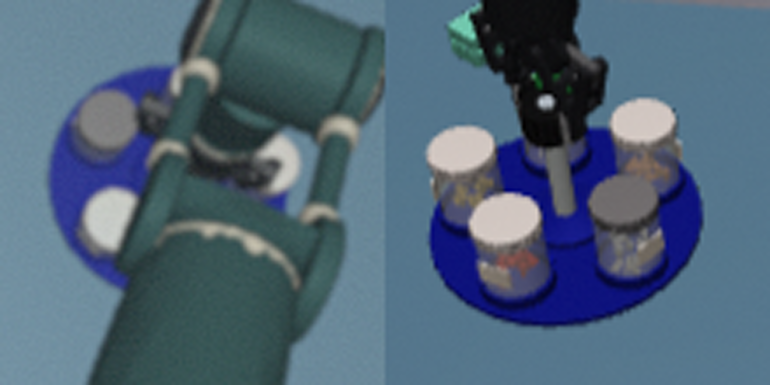

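```bash
python3 - <<'E'
from h import *
p=read_camera("top"); c=np.array([.5245,-.2135])
f=lambda uv:np.degrees(np.arctan2(*(atz(p,uv,.109)[:2]-c)[::-1]))
a,b=f((195+646/4,155+193/4)),f((280+107/3.5,150+120/3.5)); print("grey",a,b,b-a)
# white lid beside: start (598,88)/4 is 3rd; after at (113,218)/3.5
a2,b2=f((195+598/4,155+88/4)),f((280+113/3.5,150+218/3.5)); print("white",a2,b2,b2-a2)
E
```

```text
grey -106.42228903298458 57.53050213437305 163.95279116735765
white -35.36365132764968 128.12632032737284 163.48997165502252
```

{"op": "drive_tool", "data": {"rows": [[0,0,1,0,0,0,0.3],[0,0,0,0,0,0,0.3],[0,0,0,0,0,0,0.3],[0,0,0,0,0,0,0.3],[0,0,0,0,0,0,0.3]]}}

```text
time: 11.53
tool_pos: [0.524, -0.2138, 0.1363]
tcp_rot: [-0.862, -3.019, -0.0]
wrist_force: [-7.7, 3.1, 11.4]
width: 0.544
grip_force: 64.7
```

```bash
python3 -c "
from workcell import workorder
print(workorder.finish_job())"
```

```text
the job is handed in; nothing more can be done
None
```

I pushed the dispenser cap to its stop and backed off to let it spring up, then turned the carousel about 160° to put the green-lidded jar at the pointer; the fingers still grip the knob at about 65 N. The job is handed in, but no verdict came back. The arm hid the green jar and pointer at the end, so I estimate the alignment at within about 3° from the other lids.

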